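# Load a circuit board into the low test station

## Robot

A 6-joint arm with a two-finger parallel gripper is mounted at the origin on the work surface. World frame = base frame: x ahead of the robot, y to its left, z up, the work surface at z = 0. Lengths are in m, angles in rad, forces in N, time in s.
With the tool pointing down it reaches from about 0.3 to 0.775 m from the base axis. Payload 14.6 kg.
Tool frame: the origin (TCP) lies at the very end of the fingers, on their centre line; the grasp point (between the pads) lies 19 mm behind it; z points along the fingers, y is the direction in which the jaws open and shut (so a half turn about z gives the same grasp; the last joint's range is limited). The gripper opens to 94 mm and grips with 3 to 60 N. Pads are 16 mm wide; open, the fingers measure 119 mm over their backs; the gripper's body (75 mm by 177 mm) begins 78 mm behind the grasp point.
Start: joints at [-0.067, 0.3, 1.521, -0, 1.321, -0.067], TCP at [0.55, -0, 0.205] pointing down, gripper open.
Joint ranges: [-3.03, 3.03], [-0.79, 2.21], [0.23, 2.52], [-1.04, 4.18], [0, 3.07], [-2.55, 2.55]. Speed limits (rad/s): [2.22, 2.22, 2.57, 3.14, 3.14, 3.14].

## Interface

Orientations are given as [roll, pitch, yaw] about the fixed x, y, z axes, in that order (R = Rz(yaw) Ry(pitch) Rx(roll)).
In Python, from station import ctrl, eyes gives the robot as it stands.
- The arm moves only by the tool jog_arm, never from a script. Its argument "moves" is a list of rows, each a list of 3 entries, a list of its own where there are three numbers: the shift along the world's x, y, z in mm, then the turn, a rotation vector about the world's x, y, z in units of 5 degrees (1.0 is 5 degrees), then the finger opening in mm, from 0 to 94. In form: [[[tx, ty, tz], [wx, wy, wz], jaw], ...]. A call has 1 to 5 rows; each row is the pose to reach, as a shift and turn from the pose commanded when the call began; what a row does not reach only later rows make up. A row lasts 1/12 s, in which the tool goes at most 41.7 mm and 7.16 degrees, less where a joint would pass 70% of its speed; a pose out of reach is approached as far as the arm can. A call with a gripper value outside its range is refused whole. The fingers move at their own pace and stop on an object; "squeeze" is the grip in N (left out, the last holds). Time passes only in rows, so rows that repeat a pose let the fingers close. It gives the time, the measured TCP pose, the force and the opening at its end, in the units of the state.
- ctrl.get_obs(): the state, without advancing time (a new reading comes with each control period).
- eyes.camera(name): name is "scene" or "side" or "wrist"; returns a dict with "frame" (384x512x3 uint8, red, green, blue), "vertical_fov" (degrees; the focal length in pixels is half the picture's height over the tangent of half this angle, whatever the lens; pixels are square), "cx", "cy" (the principal point, pixels), "eye" and "attitude" of the camera in the world; the wrist camera has in their place "hand_eye" (4x4, takes a point from camera to tool coordinates, whose origin is the TCP and whose axes are the flange's). Camera axes: x right, y down, z forward; pixel columns grow to the right and rows downward; lengths in m; the calibration is good to about 2 mm. The wrist camera is an equidistant fisheye: a pixel r from the principal point sees the ray r / f radians off the axis. A picture is of the moment at which its call begins: read the wrist's pose just before it. There is no depth.
- ctrl.hand_in(): hands the job in, once; it reports no verdict.
The state is a dict: "time_s": time; "qpos": joint angles; "joint_vel": joint speeds; "tau": joint torques, N m; "ee_pos": TCP position; "eef_rot": TCP orientation; "force": force on the tool from outside, world axes, zero at the start; "moment": the same for the moment, N m; "grip_width": finger opening in m.
Only numpy, scipy, OpenCV 4.12 (cv2) and the standard library are available. Lean on these libraries where they do the work, as an engineer would, in place of code of your own. Each camera call takes 0.05 s, during which the arm holds its last target.

## Task

Draw the carrier out by its knob until its board seat is clear of the overhanging test head, then gently lower the oblong circuit board (the one with the long finned heat sink and two holes) over the carrier's two pins, either way round, so that it lies flush, and let go of it. Slide the carrier with its board along the bed under the head, fully home against the end stop and without knocking the board against the station, then push the lever on top of the head all the way over to the far side. Leave the square board and the other bench things where they are.

Things in the scene. Friction and masses are not known exactly. Their poses are not given: they have to be found in the camera images.
- station: Fixed test station. Origin on the bench below the middle of the head's front edge; x points in under the head (slide direction), z up. Aluminium bed 150 mm wide, x -270 to 175 mm, top at z 8 mm; steel guides along both sides, inner faces at y +-58, tops at z 20 mm. A 70 x 50 mm lever block stands on the head at x 50 to 120, up to z 90, and a black hood at x 143 to 173, up to z 115 mm.
- head_front (a point): Middle of the lower front edge of the overhanging grey head: slab 130 mm wide, underside 47 mm and top 65 mm above the bench, from station x 0 back to the rear block, open at the front and sides.
- end_stop (a point): Foot of the rear block's face, on the bed at station x 130 mm: the end stop for the carrier's front edge.
- carrier: Loose black plate on the bed between the guides, x along station x, about 0.45 kg. Origin on its underside below the seat centre. 110 mm wide, 8 mm thick, x -155 to 65 mm; board seat x -65 to 65. Starts partly or wholly under the head. On the end stop its origin is at station x 65 mm; the seat is clear of the head once the origin is beyond station x -65 mm.
- carrier_seat (a point): Seat centre on the carrier's top face (8 mm above the carrier's origin), where the centre of the board's underside belongs. Two steel pins stand on the seat at carrier (x 48, y 32) and (-48, -32) mm: 10 mm diameter, 13 mm tall, the top 6 mm tapered to a 3 mm point.
- carrier_knob (a point): Centre of the top of the carrier's upright aluminium knob: cylinder 24 mm diameter, 40 mm tall above the plate, at carrier x -125 mm, top 48 mm above the carrier's underside (56 mm above the bench).
- board: Loose oblong green board to load, 120 x 90 x 5 mm, about 0.18 kg, flat on the bench. Origin at the centre of its underside, x along the 120 mm side. Two 13 mm through holes at (48, 32) and (-48, -32) mm. Aluminium heat sink in the middle, 64 mm along x, 26 mm wide, 5 to 25 mm above the underside: grip across its width. Beside it only chips 3 mm high; other parts at |x| over 35 mm, to 18 mm high.
- clamp (a joint): Lever on the head, hinge angle: 0 = leaning toward station -x (the open end), 1.0 rad = at its stop, leaning to station +x. Starts near 0, turns easily (under 2 N at the ball) and stays where left. Hinge axis along station y at x 85, z 87 mm; at angle q the ball lies 85 mm from it, leaning q - 0.5 rad from upright toward station +x.
- clamp_tip (a point): Centre of the lever's black ball, 26 mm diameter, on a 10 mm rod.
- square_board: Bystander: square green board 90 x 90 mm, 5 mm thick, no holes, parts up to 31 mm high; origin under its centre. May change places with the oblong board.
- spool: Bystander: upright steel solder spool, 54 mm diameter, 56 mm tall, on the bench in front of the robot; origin under its centre.
- flux: Bystander: white bottle, 48 mm diameter, 100 mm tall, beyond the station; origin under its centre.
- brush: Bystander: black brush 170 mm long lying beyond the station; origin under its middle.
- driver: Bystander: screwdriver 190 mm long with wooden handle lying far to the robot's right; origin under its middle.
Things that resemble listed ones, but are neither listed nor needed, are in the scene too. Leave any purple look-alike of the carrier alone. Leave any brown or purple look-alike of the board alone.

How it is judged:
On the way, in this order (a step that is already met when the one before it is completed fails the run):
1. the carrier is drawn out until its board seat is clear of the head (x of carrier in the frame of station below -0.062 m), for 0.1 s.
2. the oblong board lies flush over the carrier's pins, let go, with the seat still clear of the head (horizontal distance between board and carrier_seat below 0.005 m and z of board in the frame of carrier_seat between -0.0025 and 0.0025 m and angle between the x axis of board and the x axis of carrier, either way round below 0.08 rad and angle between the z axis of board and the z axis of carrier, either way round below 0.03 rad and x of carrier in the frame of station below -0.062 m and contact force between the fingers and board below 0.05 N), for 0.2 s.
3. the carrier with the board flush on it is fully home under the head (x of carrier in the frame of station above 0.059 m and z of carrier in the frame of station below 0.0105 m and angle between carrier's own z axis and vertical below 0.03 rad and horizontal distance between board and carrier_seat below 0.005 m and z of board in the frame of carrier_seat between -0.0025 and 0.0025 m and angle between the x axis of board and the x axis of carrier, either way round below 0.08 rad and angle between the z axis of board and the z axis of carrier, either way round below 0.03 rad), for 0.2 s.
4. the lever is pushed all the way over (value of joint clamp above 0.88 rad), for 0.1 s.
At the end, for the whole second after the job is handed in: The oblong board lies flush on the carrier seat (centre within 5 mm, height within 2.5 mm, square within 0.08 rad, either way round), the carrier lies flat on the bed within 6 mm of the end stop, the lever is over by more than 0.88 of its 1.0 rad, and board and carrier are at rest (all of step 3 and value of joint clamp above 0.88 rad and linear speed of each of board, carrier below 0.01 m/s); the robot touches nothing.
It fails at once if a bystander is pushed more than 30 mm (distance of any of square_board, spool, flux, brush, driver from where it was at the start of the episode above 0.03 m).
It fails at once if the board is rammed into the station (over 20 N) (contact force between board and station above 20 N).
It fails at once if the board is dropped or jammed hard onto the carrier (over 45 N) (contact force between board and carrier above 45 N).
It also fails if it takes over 72 s, if anything falls off the work surface, if the arm or the gripper's body presses on something with over 40 N, if the wrist force passes 120 N, or if a joint passes its speed limit or range.

## Working session

There is one attempt and no reset: what is moved stays moved. The work goes in short steps, Python scripts to look and compute and a tool call to move; the robot and the scene stay as the last step left them, time stands still between calls to the robot, and variables do not carry over. Pictures are saved under pics/ and viewed, and the job is handed in when it is done.

Besides the shell and the picture viewer there is one more tool, called after "Call:" as a command line: name --argument value ..., lists and objects as JSON in quotes. jog_arm: Moves the arm, as the interface text tells. Its arguments: {"type":"object","properties":{"moves":{"type":"array","items":{"type":"array"}},"squeeze":{"type":"number"}},"required":["moves"]}

```bash
ls; mkdir -p pics; cat > h.py <<'E'
import numpy as np,cv2
from scipy.spatial.transform import Rotation as R
from station import ctrl,eyes
def snap(n,f):
    o=ctrl.get_obs(); c=eyes.camera(n); cv2.imwrite('pics/'+f,c['frame'][:,:,::-1]); return o,c
E
python3 - <<'E'
from h import *
o=ctrl.get_obs();print(o)
for n in('scene','side','wrist'):
    o,c=snap(n,n+'0.png');print(n,{k:v for k,v in c.items() if k!='frame'})
E
```

```text
pics
{'time_s': 0.0, 'qpos': array([-6.66050544e-02,  3.00470875e-01,  1.52158869e+00,  2.94676489e-06,
        1.32072401e+00, -6.65842858e-02]), 'joint_vel': array([-0.00145951, -0.00069946, -0.00039559,  0.00077455,  0.00159213,
        0.00030959]), 'tau': array([-1.53750298e-03, -5.31805658e+01, -3.52735734e+01,  7.07558286e-02,
        2.43994006e-02, -4.79655944e-05]), 'ee_pos': array([5.49727201e-01, 1.32578079e-05, 2.04883246e-01]), 'eef_rot': array([-3.14040456e+00, -8.20857203e-05,  1.57077478e+00]), 'force': array([-0.49177771,  0.14626958, -0.39759758]), 'moment': array([-0.02956828,  0.01610301,  0.00161584]), 'grip_width': 0.09389510882354919}
scene {'vertical_fov': 50.85710768485872, 'cx': 255.43447715351567, 'cy': 190.29970053299527, 'eye': array([ 1.34222819, -0.26675951,  0.94203879]), 'attitude': array([-2.3038726 , -0.00852595,  1.33644479])}
side {'vertical_fov': 56.73361678869347, 'cx': 255.611283830442, 'cy': 195.38475991628718, 'eye': array([ 0.29770374, -0.83910999,  0.96222282]), 'attitude': array([-2.38035464,  0.01131054, -0.22365663])}
wrist {'vertical_fov': 65.70646984690485, 'cx': 253.31033885971053, 'cy': 188.50433737160125, 'hand_eye': array([[ 2.19326049e-04, -9.64291444e-01, -2.64843281e-01,
         7.64200421e-02],
       [ 9.99999935e-01,  1.35392034e-04,  3.35174277e-04,
        -7.83788637e-04],
       [-2.87348017e-04, -2.64843337e-01,  9.64291410e-01,
        -1.78358807e-01],
       [ 0.00000000e+00,  0.00000000e+00,  0.00000000e+00,
         1.00000000e+00]])}
```

View pics/scene0.png

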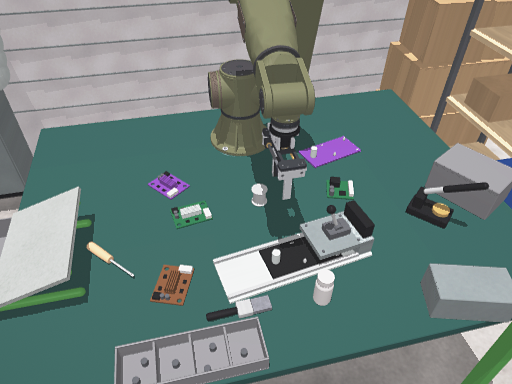

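View pics/side0.png

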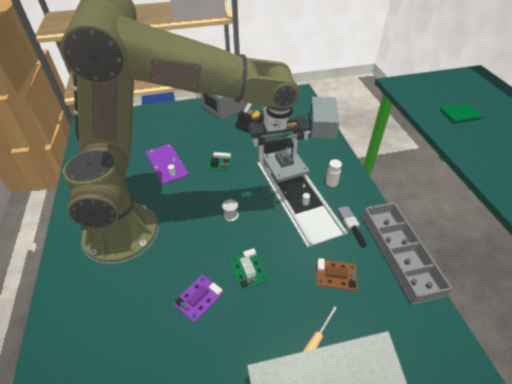

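View pics/wrist0.png

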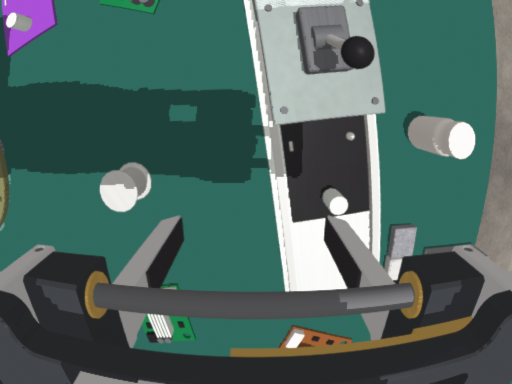

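```bash
python3 - <<'E'
import cv2,numpy as np
s=cv2.imread('pics/scene0.png');d=cv2.imread('pics/side0.png')
a=cv2.resize(s[190:240,155:225],(560,400),interpolation=cv2.INTER_CUBIC)
b=cv2.resize(s[190:300,205:385],(720,440),interpolation=cv2.INTER_CUBIC)
c=cv2.resize(d[245:295,225:275],(400,400),interpolation=cv2.INTER_CUBIC)
e=cv2.resize(d[140:250,250:350],(400,440),interpolation=cv2.INTER_CUBIC)
cv2.imwrite('pics/a.png',np.hstack([a,c])[:, :]) if 0 else cv2.imwrite('pics/a.png',cv2.resize(np.hstack([a,c]),(780,325)))
cv2.imwrite('pics/b.png',b);cv2.imwrite('pics/e.png',e)
E
```

```text
(no output)
```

View pics/a.png

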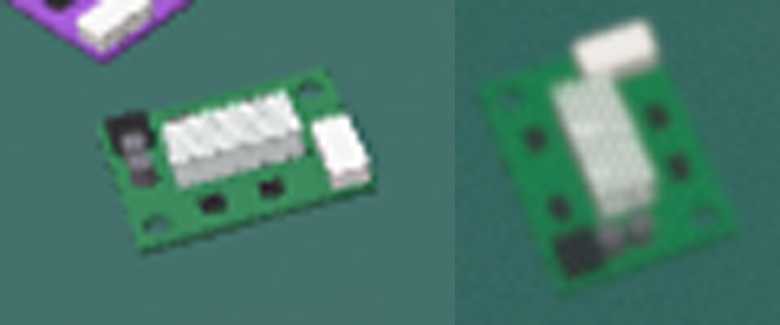

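View pics/b.png

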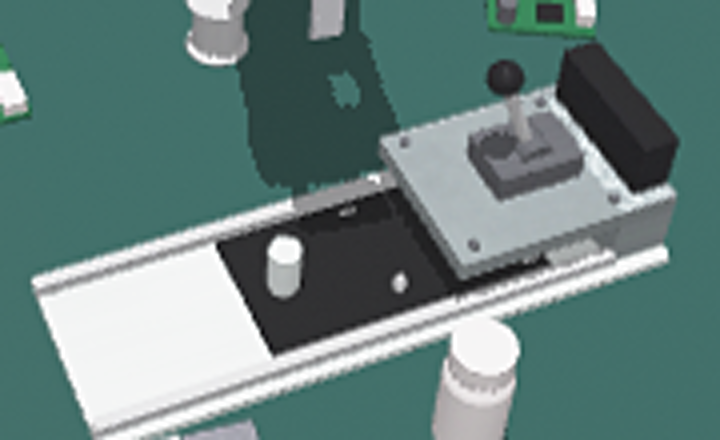

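View pics/e.png

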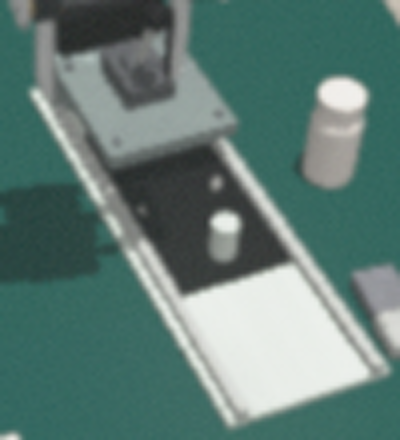

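```bash
cat >> h.py <<'E'
def ray(c,px,o=None):
    px=np.atleast_2d(np.float64(px)); f=192/np.tan(np.radians(c['vertical_fov'])/2)
    d=(px-[c['cx'],c['cy']])/f
    if 'eye' in c:
        v=np.c_[d,np.ones(len(d))]; M=R.from_euler('xyz',c['attitude']).as_matrix(); e=c['eye']
    else:
        t=np.linalg.norm(d,axis=1,keepdims=True); v=np.c_[d/np.maximum(t,1e-9)*np.sin(t),np.cos(t)]
        T=np.eye(4);T[:3,:3]=R.from_euler('xyz',o['eef_rot']).as_matrix();T[:3,3]=o['ee_pos'];T=T@c['hand_eye'];M=T[:3,:3];e=T[:3,3]
    v=v@M.T; return e,v/np.linalg.norm(v,axis=1,keepdims=True)
def onz(c,px,z,o=None):
    e,v=ray(c,px,o); return e+v*((z-e[2])/v[:,2])[:,None]
def tri(*rs):
    A=0;b=0
    for e,v in rs:
        P=np.eye(3)-np.outer(v,v);A=A+P;b=b+P@e
    return np.linalg.solve(A,b)
class Cam(dict):pass
E
python3 - <<'E'
from h import *
import pickle
K={}
for n in('scene','side','wrist'):
    o,c=snap(n,n+'1.png');K[n]=(o,c)
pickle.dump(K,open('K.pkl','wb'))
for n in('scene','side'):
    f=K[n][1]['frame'];h=cv2.cvtColor(f,cv2.COLOR_RGB2HSV)
    m=cv2.inRange(h,(55,120,60),(75,255,255))
    k,l,st,ce=cv2.connectedComponentsWithStats(m)
    for i in range(1,k):
        if st[i,4]>60: print(n,st[i],ce[i])
# scene crop->pixels
c=K['scene'][1];cs=K['side'][1];w=K['wrist']
S=lambda x,y:(x/4+205,y/4+190)
D=lambda x,y:(x/4+250,y/4+140)
r=lambda c,p,o=None:tuple(q if q.ndim==1 else q[0] for q in ray(c,p,o))
print('knob',tri(r(c,S(285,243)),r(cs,D(225,222))),tri(r(c,S(285,243)),r(cs,D(225,222)),r(w[1],(345,208),w[0])))
# bed near(-x) corners: outer guide tops
print('bed corners z20', onz(c,[S(36,280),S(97,433)],.02), onz(cs,[D(232,422),D(388,372)],.02))
print('head front top corners', onz(c,[S(380,137),S(462,268)],.065), onz(cs,[D(105,160),D(238,122)],.065),onz(w[1],[(272,122),(385,113)],.065,w[0]))
print('plate rear edge', onz(c,[S(217,243),S(273,353)],.016), onz(cs,[D(182,296),D(297,262)],.016))
A=lambda x,y:(x/780*960/8+155,y/325*400/8+190)
print('board corners',onz(c,[A(322,68),A(375,188),A(143,250),A(97,120)],.005))
E
```

```text
scene [327 180  27  19 232] [339.06465517 190.09482759]
scene [170 206  36  23 263] [187.1634981  219.07604563]
scene [462 323  50  61 101] [487.52475248 351.96039604]
scene [486 356  26  28  61] [499.47540984 367.93442623]
side [363  95  29  79 662] [377.26283988 133.16314199]
side [231 254  16  31 191] [238.38219895 268.9895288 ]
side [246 255  20  32 192] [256.65625    270.02604167]
knob [ 0.65076179 -0.03559165  0.05812557] [ 0.65368133 -0.03622939  0.06072867]
bed corners z20 [[ 0.61140932 -0.20605012  0.02      ]
 [ 0.74529754 -0.18695536  0.02      ]] [[ 0.60111717 -0.21785078  0.02      ]
 [ 0.74279008 -0.19947214  0.02      ]]
head front top corners [[0.57280109 0.06081193 0.065     ]
 [0.70281033 0.07737193 0.065     ]] [[0.56746262 0.05462582 0.065     ]
 [0.70109393 0.0749961  0.065     ]] [[0.569023   0.06239663 0.065     ]
 [0.69821013 0.07763626 0.065     ]]
plate rear edge [[ 0.60447484 -0.07098349  0.016     ]
 [ 0.70766124 -0.05657705  0.016     ]] [[ 0.60293739 -0.07758769  0.016     ]
 [ 0.71443903 -0.06307717  0.016     ]]
board corners [[ 0.34340489 -0.19633972  0.005     ]
 [ 0.43486266 -0.18301542  0.005     ]
 [ 0.45080936 -0.29824739  0.005     ]
 [ 0.35602924 -0.31272953  0.005     ]]
```

View pics/wrist1.png

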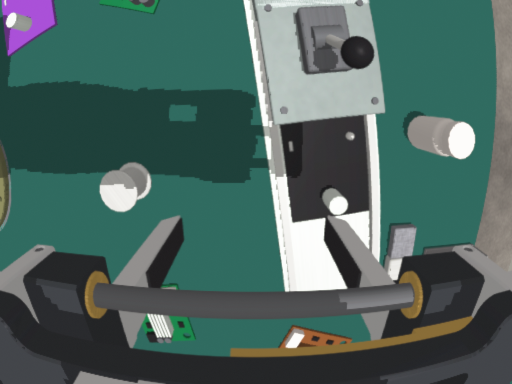

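Candidates for the board, as scene pixels:
- Green oblong with white heat sink at (190,214). It has two holes, and the crop confirms it, so this is the one I choose.
- Square green at (340,187).
- Brown at (172,284).
- Purple at (168,184).

The black carrier with its knob is at (276,256). The purple carrier look-alike at (330,150) stays alone.

The station yaw is about 97.2°, and the board is nearly parallel to it. I'll move above the knob first.

Call:
jog_arm --moves '[[[40, -14, -20], [0, 0, 0.7], 94], [[80, -28, -40], [0, 0, 1.4], 94], [[102, -36, -60], [0, 0, 1.44], 94], [[102, -36, -60], [0, 0, 1.44], 94], [[102, -36, -60], [0, 0, 1.44], 94]]' --squeeze 30

```text
time_s: 0.72
ee_pos: [0.6516, -0.0364, 0.142]
eef_rot: [-3.136, -0.001, 1.696]
force: [0.0, 0.2, 0.1]
grip_width: 0.0937
```

```bash
python3 - <<'E'
from h import *
o,c=snap('wrist','w2.png');print(o['ee_pos'],o['eef_rot'],o['force'])
E
```

```text
[ 0.65156362 -0.03636952  0.14200676] [-3.13636180e+00 -1.27082503e-03  1.69558021e+00] [0.01932491 0.22256869 0.14697098]
```

View pics/w2.png

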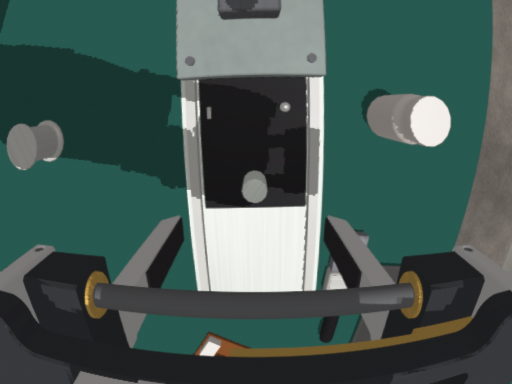

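```bash
python3 - <<'E'
from h import *
o=ctrl.get_obs();c=eyes.camera('wrist')
print('knob',onz(c,[(255,186)],.056,o))
h=onz(c,[(180,79),(326,74)],.065,o);print(h,np.degrees(np.arctan2(*(h[1]-h[0])[[1,0]])),h.mean(0))
print('pin',onz(c,[(285,106)],.029,o)); b=onz(c,[(206,208),(305,207)],.016,o);print(b,np.degrees(np.arctan2(*(b[1]-b[0])[[1,0]])))
E
```

```text
knob [[ 0.65166152 -0.030316    0.056     ]]
[[0.57444768 0.0595736  0.065     ]
 [0.6998752  0.07985902 0.065     ]] 9.186909170814692 [0.63716144 0.06971631 0.065     ]
pin [[0.67161651 0.04681959 0.029     ]]
[[ 0.60279407 -0.07243834  0.016     ]
 [ 0.7108896  -0.05761671  0.016     ]] 7.807483548863853
```

Call:
jog_arm --moves '[[[0, 2, -35], [0, 0, 0], 94], [[0, 2, -70], [0, 0, 0], 80], [[-1, 2, -100], [0, 0, 0], 70], [[-1, 2, -115], [0, 0, 0], 60], [[-1, 2, -115], [0, 0, 0], 40]]'

```text
time_s: 1.23
ee_pos: [0.6494, -0.0334, 0.0293]
eef_rot: [-3.139, -0.001, 1.697]
force: [-0.6, 0.9, 1.2]
grip_width: 0.0706
```

Call:
jog_arm --moves '[[[0, 0, 0], [0, 0, 0], 20], [[0, 0, 0], [0, 0, 0], 20], [[0, 0, 0], [0, 0, 0], 20], [[0, 0, 0], [0, 0, 0], 20], [[0, 0, 0], [0, 0, 0], 20]]'

```text
time_s: 1.65
ee_pos: [0.6514, -0.034, 0.0316]
eef_rot: [3.14, 0.0, 1.696]
force: [0.6, 0.3, 0.0]
grip_width: 0.0375
```

Call:
jog_arm --moves '[[[0, 0, -3], [0, 0, 0], 20], [[0, 0, -3], [0, 0, 0], 20], [[0, 0, -3], [0, 0, 0], 20], [[0, 0, -3], [0, 0, 0], 20], [[0, 0, -3], [0, 0, 0], 20]]'

```text
time_s: 2.07
ee_pos: [0.6509, -0.034, 0.0272]
eef_rot: [-3.141, -0.0, 1.696]
force: [0.3, -0.9, -2.7]
grip_width: 0.0238
```

Call:
jog_arm --moves '[[[1, -8, 0], [0, 0, 0], 20], [[2.5, -18, 0], [0, 0, 0], 20], [[4, -30, 0], [0, 0, 0], 20], [[5.5, -42, 0], [0, 0, 0], 20], [[7, -54, 0], [0, 0, 0], 20]]'

```text
time_s: 2.48
ee_pos: [0.6581, -0.0898, 0.0274]
eef_rot: [-3.141, 0.0, 1.696]
force: [0.1, 0.8, -1.6]
grip_width: 0.0233
```

Call:
jog_arm --moves '[[[1.5, -12, 0], [0, 0, 0], 20], [[3, -24, 0], [0, 0, 0], 20], [[5, -38, 0], [0, 0, 0], 20], [[7, -53, 0], [0, 0, 0], 20], [[7, -53, 0], [0, 0, 0], 20]]'

```text
time_s: 2.9
ee_pos: [0.6652, -0.1444, 0.0275]
eef_rot: [3.141, 0.001, 1.694]
force: [-0.5, -0.9, -2.0]
grip_width: 0.0236
```

```bash
python3 - <<'E'
from h import *
o,c=snap('scene','s3.png');print(o['ee_pos'],o['eef_rot'],o['force'])
cv2.imwrite('pics/s3c.png',cv2.resize(c['frame'][180:310,190:390,::-1],(800,520),interpolation=cv2.INTER_CUBIC))
E
```

```text
[ 0.66515931 -0.14444743  0.02746444] [3.14124552e+00 8.28131383e-04 1.69420179e+00] [-0.47497135 -0.90471082 -1.96215371]
```

View pics/s3c.png

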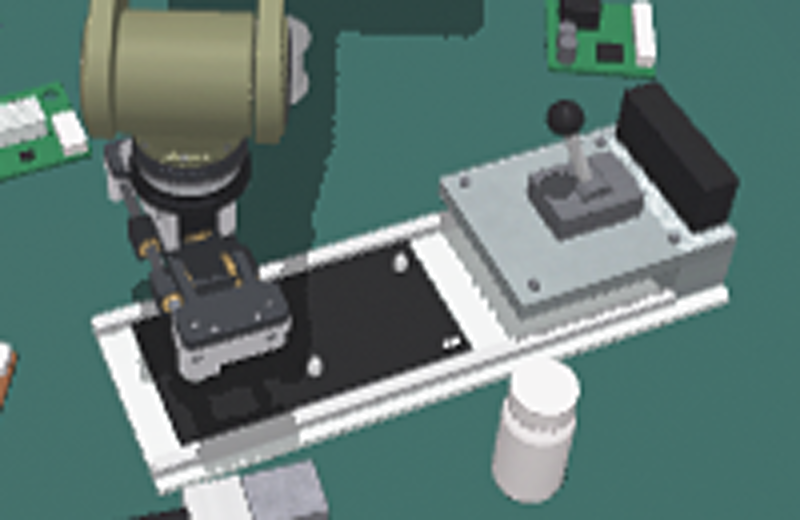

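Call:
jog_arm --moves '[[[0, 0, 0], [0, 0, 0], 50], [[0, 0, 0], [0, 0, 0], 50], [[0, 0, 0], [0, 0, 0], 60], [[0, 0, 0], [0, 0, 0], 60], [[0, 0, 20], [0, 0, 0], 80]]'

```text
time_s: 3.37
ee_pos: [0.6633, -0.1401, 0.044]
eef_rot: [-3.136, -0.002, 1.697]
force: [-0.6, -0.7, -0.7]
grip_width: 0.0531
```

Call:
jog_arm --moves '[[[0, 20, 40], [0, 0, 0], 94], [[-5, 60, 80], [0, 0, 0], 94], [[-10, 80, 115], [0, 0, 0], 94], [[-10, 80, 115], [0, 0, 0], 94], [[-10, 80, 115], [0, 0, 0], 94]]'

```text
time_s: 3.78
ee_pos: [0.6562, -0.0589, 0.1668]
eef_rot: [3.135, 0.002, 1.699]
force: [0.2, -0.3, 0.2]
grip_width: 0.0868
```

```bash
python3 - <<'E'
from h import *
import pickle
o,c=snap('wrist','w4.png');print(o['ee_pos'],o['eef_rot'],o['force']);pickle.dump((o,c),open('w4.pkl','wb'))
E
```

```text
[ 0.65618025 -0.05886172  0.16676422] [3.13538818e+00 1.52268476e-03 1.69928756e+00] [ 0.20830758 -0.25057521  0.15643451]
```

View pics/w4.png

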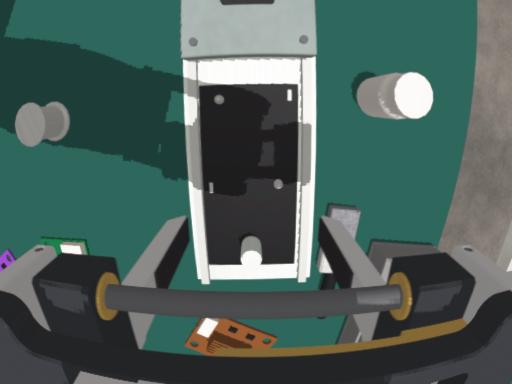

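```bash
python3 - <<'E'
from h import *
import pickle
o,c=pickle.load(open('w4.pkl','rb'));f=c['frame'][:,:,::-1]
a=cv2.resize(f[85:115,204:234],(400,400),interpolation=cv2.INTER_CUBIC)
b=cv2.resize(f[169:199,263:293],(400,400),interpolation=cv2.INTER_CUBIC)
cv2.imwrite('pics/w4c.png',np.hstack([a,b]))
for (x,y) in((219,100),(278,184)):
    g=cv2.cvtColor(c['frame'],cv2.COLOR_RGB2GRAY)[y-9:y+10,x-9:x+10].astype(float);m=g>75
    yy,xx=np.nonzero(m);px=(xx.mean()+x-9,yy.mean()+y-9);print(px,m.sum(),onz(c,[px],.022,o))
E
```

```text
(np.float64(218.65333333333334), np.float64(98.94666666666667)) 75 [[0.60816947 0.02309582 0.022     ]]
(np.float64(277.88), np.float64(183.64)) 75 [[ 0.68462209 -0.06206532  0.022     ]]
```

View pics/w4c.png

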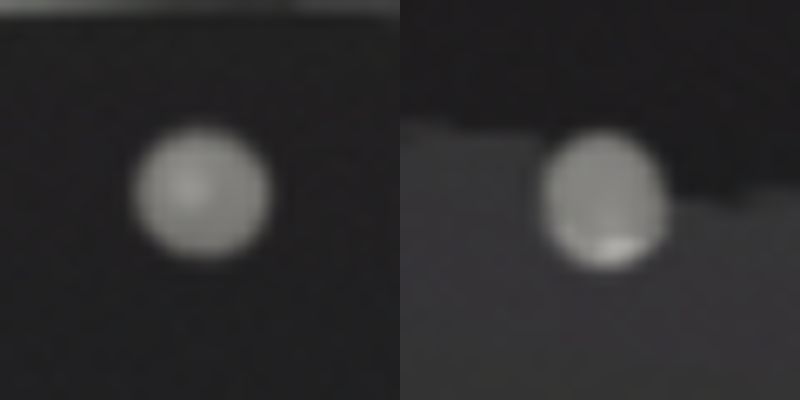

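Call:
jog_arm --moves '[[[-30, -27, 0], [0, 0, 0], 94], [[-60, -54, 0], [0, 0, 0], 94], [[-90, -81, 0], [0, 0, 0], 94], [[-120, -108, 0], [0, 0, 0], 94], [[-150, -135, 0], [0, 0, 0], 94]]'

```text
time_s: 4.25
ee_pos: [0.5025, -0.1976, 0.1601]
eef_rot: [-3.139, -0.002, 1.696]
force: [0.6, -0.4, 0.1]
grip_width: 0.0941
```

Call:
jog_arm --moves '[[[-30, -27, 0], [0, 0, 0], 94], [[-60, -54, -8], [0, 0, 0], 94], [[-90, -85, -18], [0, 0, 0], 94], [[-98, -92, -18], [0, 0, 0], 94], [[-98, -92, -18], [0, 0, 0], 94]]'

```text
time_s: 4.67
ee_pos: [0.4039, -0.2901, 0.1422]
eef_rot: [-3.139, -0.003, 1.692]
force: [-0.9, 0.3, 0.0]
grip_width: 0.0939
```

```bash
python3 - <<'E'
from h import *
import pickle
o,c=snap('wrist','w5.png');print(o['ee_pos'],o['eef_rot'],o['force']);pickle.dump((o,c),open('w5.pkl','wb'))
E
```

```text
[ 0.40388812 -0.29008649  0.14216464] [-3.13862661e+00 -2.52103379e-03  1.69193793e+00] [-0.85021177  0.31363971  0.01835464]
```

View pics/w5.png

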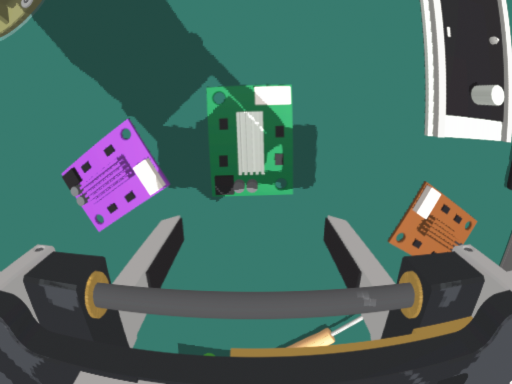

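```bash
python3 - <<'E'
from h import *
import pickle
o,c=pickle.load(open('w5.pkl','rb'));f=c['frame'][:,:,::-1]
a=cv2.resize(f[84:114,204:234],(400,400),interpolation=cv2.INTER_CUBIC)
b=cv2.resize(f[170:200,266:296],(400,400),interpolation=cv2.INTER_CUBIC)
cv2.imwrite('pics/w5c.png',np.hstack([a,b]))
g=c['frame'][...,1].astype(float)
H=[]
for (x,y) in((219,98),(281,185)):
    w=g[y-6:y+7,x-6:x+7];bg=np.percentile(w,85);lo=np.percentile(w,8);m=np.clip((bg-w)/(bg-lo),0,1);m[m<.3]=0
    yy,xx=np.mgrid[-6:7,-6:7];px=(x+(xx*m).sum()/m.sum(),y+(yy*m).sum()/m.sum());p=onz(c,[px],.004,o)[0];H.append(p);print(px,m.sum(),p)
H=np.array(H);d=H[0]-H[1];print(np.linalg.norm(d),H.mean(0),np.degrees(np.arctan2(d[1],d[0]))-33.69)
hs=cv2.cvtColor(c['frame'],cv2.COLOR_RGB2HSV)
m=cv2.inRange(hs,(50,150,90),(70,255,255));k,l,st,ce=cv2.connectedComponentsWithStats(m);print(st[st[:,4]>200])
q=onz(c,[(237,112),(263,111.5),(266,174),(239,174.5)],.025,o);print('sink',q,q.mean(0))
q=onz(c,[(207,87),(292,86),(294,194),(215,195)],.005,o);print(q,q.mean(0))
E
```

```text
(np.float64(219.77859366132998), np.float64(99.03097109250056)) 70.57160194174747 [ 0.35702888 -0.20747191  0.004     ]
(np.float64(281.7718998314472), np.float64(183.4664820611606)) 105.6743002544529 [ 0.43439979 -0.29069329  0.004     ]
0.11363123463114824 [ 0.39571433 -0.2490826   0.004     ] 99.22360470143883
[[     0      0    512    384 196602]]
sink [[ 0.37793283 -0.21900056  0.025     ]
 [ 0.40328552 -0.21545583  0.025     ]
 [ 0.41430399 -0.27777707  0.025     ]
 [ 0.38705878 -0.28164005  0.025     ]] [ 0.39564528 -0.24846838  0.025     ]
[[ 0.34211896 -0.19593852  0.005     ]
 [ 0.43074129 -0.18433158  0.005     ]
 [ 0.4496397  -0.30073063  0.005     ]
 [ 0.36248786 -0.31259478  0.005     ]] [ 0.39624695 -0.24839888  0.005     ]
```

View pics/w5c.png

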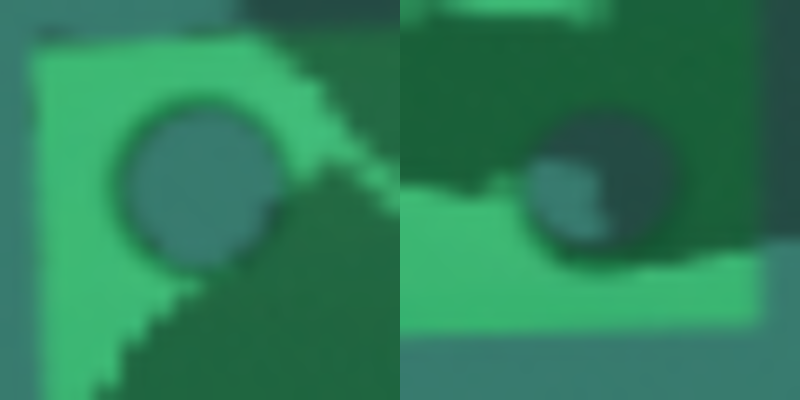

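```bash
python3 - <<'E'
from h import *
import pickle
o,c=pickle.load(open('w5.pkl','rb'))
H=onz(c,[(218.5,97.3),(280.7,183.6)],.004,o);d=H[0]-H[1];print(H,np.linalg.norm(d),H.mean(0),np.degrees(np.arctan2(d[1],d[0]))-33.69)
o,c=pickle.load(open('w4.pkl','rb'))
for z in(.020,.022,.025):
  H=onz(c,[(218.65,98.95),(277.9,183.6)],z,o);d=H[0]-H[1];print(np.linalg.norm(d),H.mean(0),np.degrees(np.arctan2(d[1],d[0]))-33.69)
E
```

```text
[[ 0.35546348 -0.20576209  0.004     ]
 [ 0.43324288 -0.29098945  0.004     ]] 0.11538343846915584 [ 0.39435318 -0.24837577  0.004     ] 98.69391095548738
0.11512554968819529 [ 0.64641437 -0.0196884   0.02      ] 98.25024303474859
0.1144170912224355 [ 0.64640195 -0.01946231  0.022     ] 98.25024303474862
0.1133544035237958 [ 0.64638332 -0.01912317  0.025     ] 98.25024303474862
```

Call:
jog_arm --moves '[[[-9.5, 41, 0], [0, 0, 0.26], 80], [[-9.5, 41.5, -40], [0, 0, 0.26], 70], [[-9.5, 41.5, -80], [0, 0, 0.26], 60], [[-9.5, 41.5, -110], [0, 0, 0.26], 60], [[-9.5, 41.5, -118], [0, 0, 0.26], 60]]'

```text
time_s: 5.13
ee_pos: [0.3959, -0.2443, 0.022]
eef_rot: [-3.137, -0.005, 1.72]
force: [0.8, 0.6, -0.7]
grip_width: 0.0639
```

Call:
jog_arm --moves '[[[0, 0, 0], [0, 0, 0], 60], [[0, 0, 0], [0, 0, 0], 60]]'

```text
time_s: 5.3
ee_pos: [0.3981, -0.2465, 0.0271]
eef_rot: [3.142, -0.0, 1.72]
force: [1.3, 0.1, 0.0]
grip_width: 0.0599
```

```bash
python3 - <<'E'
from h import *
o,c=snap('side','d6.png');print(o['ee_pos'],o['eef_rot'],o['force'])
w=eyes.camera('wrist')['frame']
cv2.imwrite('pics/d6c.png',cv2.resize(np.hstack([c['frame'][215:305,200:300],w[190:310,186:320][:90,:100]])[:,:,::-1],(800,360),interpolation=cv2.INTER_CUBIC))
E
```

```text
[ 0.39813373 -0.24654369  0.02707378] [ 3.14159195e+00 -5.44293776e-05  1.71952356e+00] [1.27364525 0.10331974 0.04068692]
```

View pics/d6c.png

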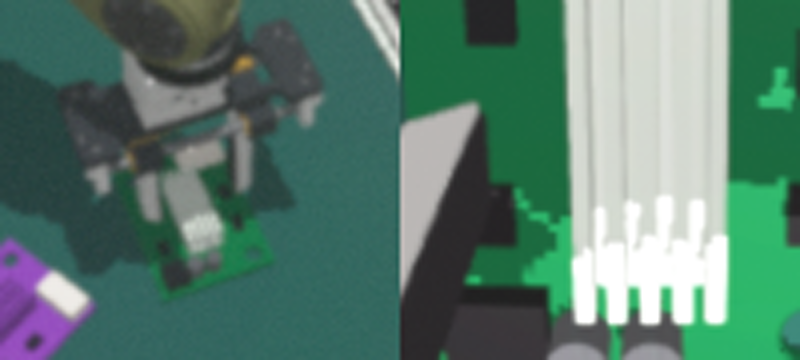

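Call:
jog_arm --moves '[[[-3.5, -2, -8], [0, 0, 0], 60], [[-3.5, -2, -16], [0, 0, 0], 60], [[-3.5, -2, -16], [0, 0, 0], 40], [[-3.5, -2, -16], [0, 0, 0], 24], [[-3.5, -2, -16], [0, 0, 0], 22]]' --squeeze 25

```text
time_s: 5.82
ee_pos: [0.394, -0.2486, 0.0105]
eef_rot: [3.142, 0.0, 1.719]
force: [-1.0, 0.3, 0.2]
grip_width: 0.0436
```

Call:
jog_arm --moves '[[[0, 0, 0], [0, 0, 0], 22], [[0, 0, 0], [0, 0, 0], 22], [[0, 0, 0], [0, 0, 0], 22], [[0, 0, 0], [0, 0, 0], 22], [[0, 0, 0], [0, 0, 0], 22]]'

```text
time_s: 6.23
ee_pos: [0.3941, -0.2486, 0.0106]
eef_rot: [3.141, 0.0, 1.719]
force: [-0.1, 0.5, 3.3]
grip_width: 0.026
```

Call:
jog_arm --moves '[[[0, 0, 15], [0, 0, 0], 22], [[0, 0, 45], [0, 0, 0], 22], [[15, 14, 75], [0, 0, 0], 22], [[40, 36, 100], [0, 0, 0], 22], [[65, 59, 105], [0, 0, 0], 22]]'

```text
time_s: 6.65
ee_pos: [0.4609, -0.1898, 0.1197]
eef_rot: [3.137, 0.003, 1.717]
force: [0.4, -1.4, -0.5]
grip_width: 0.0259
```

Call:
jog_arm --moves '[[[27, 25, 0], [0, 0, 0], 22], [[54, 50, 0], [0, 0, 0], 22], [[81, 75, 0], [0, 0, 0], 22], [[108, 100, 0], [0, 0, 0], 22], [[135, 124, 0], [0, 0, 0], 22]]'

```text
time_s: 7.07
ee_pos: [0.5949, -0.0638, 0.1151]
eef_rot: [-3.141, -0.0, 1.719]
force: [-0.0, -0.3, -1.3]
grip_width: 0.0256
```

Call:
jog_arm --moves '[[[25, 22, 0], [0, 0, 0], 22], [[40, 36, 0], [0, 0, 0], 22], [[52, 46, 0], [0, 0, 0], 22], [[52, 46, -20], [0, 0, 0], 22], [[52, 46, -40], [0, 0, 0], 22]]'

```text
time_s: 7.48
ee_pos: [0.6467, -0.0187, 0.0751]
eef_rot: [3.14, 0.0, 1.72]
force: [-0.4, -0.1, -2.7]
grip_width: 0.0259
```

Call:
jog_arm --moves '[[[0, 0, 0], [0, 0, 0], 22], [[0, 0, 0], [0, 0, 0], 22], [[0, 0, 0], [0, 0, 0], 22]]'

```text
time_s: 7.73
ee_pos: [0.6463, -0.0197, 0.0765]
eef_rot: [3.141, 0.0, 1.719]
force: [-0.4, -1.3, -0.8]
grip_width: 0.0258
```

Right on target. I'll check the view before lowering.

```bash
python3 - <<'E'
from h import *
o,c=snap('wrist','w7.png')
o,s=snap('scene','s7.png');o,d=snap('side','d7.png')
a=cv2.resize(s['frame'][190:300,220:350],(520,440),interpolation=cv2.INTER_CUBIC)
b=cv2.resize(d['frame'][140:250,250:320],(280,440),interpolation=cv2.INTER_CUBIC)
cv2.imwrite('pics/s7c.png',np.hstack([a,b])[:,:,::-1])
E
```

```text
(no output)
```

View pics/s7c.png

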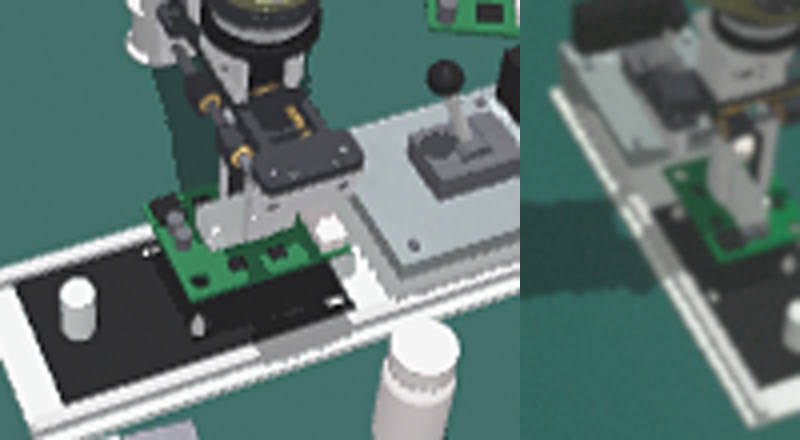

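View pics/w7.png

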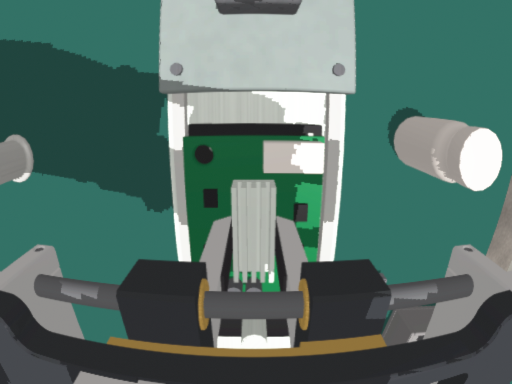

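```bash
python3 - <<'E'
from h import *
o=ctrl.get_obs();c=eyes.camera('wrist')
print(onz(c,[(204,154)],.069,o))
p=onz(c,[(185,138),(323,136)],.071,o);print('board edge',p,np.degrees(np.arctan2(*(p[1]-p[0])[[1,0]])))
p=onz(c,[(189,124.5),(321,124.5)],.016,o);print('carrier edge',p,np.degrees(np.arctan2(*(p[1]-p[0])[[1,0]])))
s=eyes.camera('scene')
S=lambda x,y:(x/4+220-.4,y/4+190-.4)
print('scene hole2',onz(s,[S(201,281)],.071),'pin2 tip',onz(s,[S(198,316)],.029))
E
```

```text
[[0.60749497 0.02326132 0.069     ]]
board edge [[0.594441   0.03216509 0.071     ]
 [0.68024362 0.04628199 0.071     ]] 9.34303672551186
carrier edge [[0.58466858 0.03649365 0.016     ]
 [0.69069148 0.05241858 0.016     ]] 8.542128169975776
scene hole2 [[ 0.68541233 -0.06219676  0.071     ]] pin2 tip [[ 0.68278227 -0.06224455  0.029     ]]
```

Call:
jog_arm --moves '[[[0.5, 0, -12], [0, 0, 0], 22], [[0.5, 0, -24], [0, 0, 0], 22], [[0.5, 0, -33], [0, 0, 0], 22], [[0.5, 0, -35], [0, 0, 0], 22], [[0.5, 0, -35], [0, 0, 0], 22]]'

```text
time_s: 8.4
ee_pos: [0.6458, -0.0194, 0.0389]
eef_rot: [-3.139, -0.001, 1.719]
force: [-0.1, 0.7, -1.3]
grip_width: 0.0256
```

Call:
jog_arm --moves '[[[0, 0, -1.5], [0, 0, 0], 22], [[0, 0, -3], [0, 0, 0], 22], [[0, 0, -4.5], [0, 0, 0], 22], [[0, 0, -6], [0, 0, 0], 22], [[0, 0, -7], [0, 0, 0], 22]]'

```text
time_s: 8.82
ee_pos: [0.6465, -0.0195, 0.0334]
eef_rot: [3.141, 0.0, 1.719]
force: [-0.4, -0.3, -1.9]
grip_width: 0.0258
```

Call:
jog_arm --moves '[[[0, 0, -1], [0, 0, 0], 22], [[0, 0, -2], [0, 0, 0], 22], [[0, 0, -3], [0, 0, 0], 22], [[0, 0, -4], [0, 0, 0], 22], [[0, 0, -4.5], [0, 0, 0], 22]]'

```text
time_s: 9.23
ee_pos: [0.6464, -0.0195, 0.0288]
eef_rot: [-3.141, -0.0, 1.719]
force: [0.2, -0.9, -1.4]
grip_width: 0.026
```

Call:
jog_arm --moves '[[[0, 0, -0.5], [0, 0, 0], 22], [[0, 0, -1], [0, 0, 0], 22], [[0, 0, -1.5], [0, 0, 0], 22]]'

```text
time_s: 9.48
ee_pos: [0.6465, -0.0195, 0.0274]
eef_rot: [3.142, 0.0, 1.719]
force: [0.8, 0.7, -2.1]
grip_width: 0.0254
```

Call:
jog_arm --moves '[[[0, 0, -0.5], [0, 0, 0], 22], [[0, 0, -1], [0, 0, 0], 22], [[0, 0, -1], [0, 0, 0], 22]]'

```text
time_s: 9.73
ee_pos: [0.6465, -0.0195, 0.0266]
eef_rot: [3.142, 0.0, 1.719]
force: [-2.2, 0.7, 1.6]
grip_width: 0.0261
```

Call:
jog_arm --moves '[[[0, 0, 0], [0, 0, 0], 28], [[0, 0, 0], [0, 0, 0], 34], [[0, 0, 0], [0, 0, 0], 44], [[0, 0, 0], [0, 0, 0], 50], [[0, 0, 0], [0, 0, 0], 50]]'

```text
time_s: 10.15
ee_pos: [0.6465, -0.0195, 0.0264]
eef_rot: [3.142, -0.0, 1.719]
force: [0.5, 0.3, 0.0]
grip_width: 0.0491
```

Call:
jog_arm --moves '[[[0, 0, 20], [0, 0, 0], 60], [[0, 0, 50], [0, 0, 0], 70], [[2, -20, 85], [0, 0, 0], 80], [[4, -40, 115], [0, 0, 0], 80], [[4, -40, 115], [0, 0, 0], 80]]'

```text
time_s: 10.57
ee_pos: [0.6529, -0.0627, 0.1484]
eef_rot: [3.132, 0.003, 1.717]
force: [-0.6, -0.4, 1.1]
grip_width: 0.0785
```

```bash
python3 - <<'E'
from h import *
o,c=snap('wrist','w8.png');print(o['ee_pos'],o['eef_rot'])
o,s=snap('scene','s8.png')
cv2.imwrite('pics/s8c.png',cv2.resize(s['frame'][190:310,200:350],(750,600),interpolation=cv2.INTER_CUBIC)[:,:,::-1])
E
```

```text
[ 0.65288352 -0.06265086  0.14844241] [3.13238217 0.00336522 1.7170871 ]
```

View pics/s8c.png

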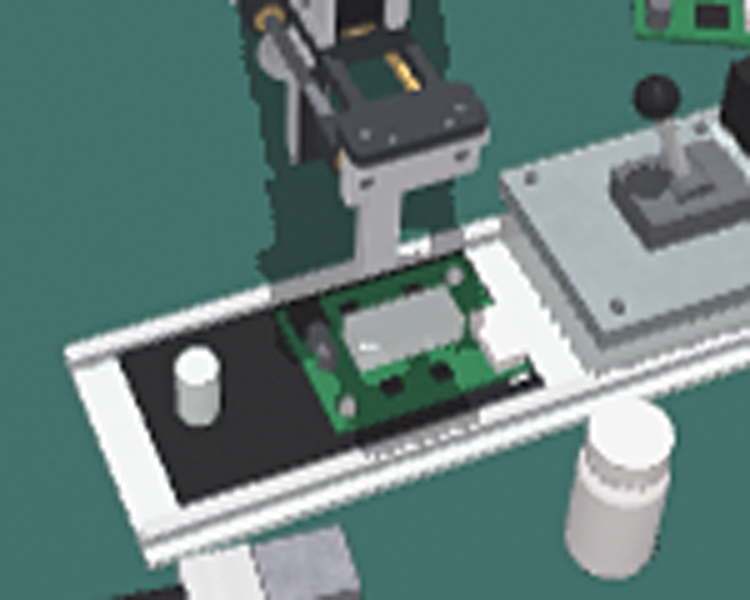

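View pics/w8.png

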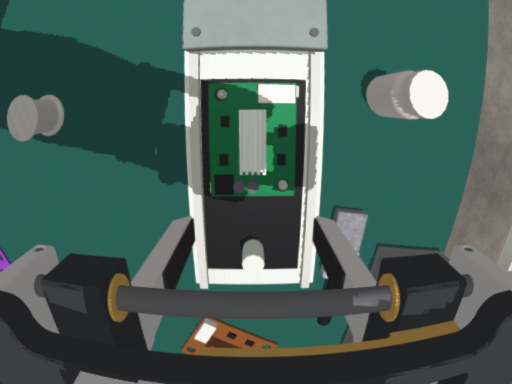

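```bash
python3 - <<'E'
from h import *
o=ctrl.get_obs();c=eyes.camera('wrist');s=eyes.camera('scene')
f=c['frame']
cv2.imwrite('pics/w9c.png',cv2.resize(f[40:300,170:340],(510,780))[:600,:,::-1])
b=s['frame'][180:320,200:390]
cv2.imwrite('pics/s9c.png',cv2.resize(b,(760,560),interpolation=cv2.INTER_CUBIC)[:,:,::-1])
# bright guide left/right outer edges per row
g=cv2.cvtColor(f,cv2.COLOR_RGB2GRAY).astype(int)
for y in range(60,220,20):
    r=g[y,170:340];i=np.nonzero(r>150)[0]+170
    L=i[0];Rr=i[-1];p=onz(c,[(L,y),(Rr,y)],.02,o);print(y,L,Rr,p[:,:2].round(4).tolist())
E
```

```text
60 186 327 [[0.5642, 0.0569], [0.7052, 0.0784]]
80 187 328 [[0.5683, 0.0363], [0.7093, 0.0578]]
100 186 327 [[0.5701, 0.0158], [0.7116, 0.0371]]
120 186 327 [[0.5727, -0.0046], [0.7151, 0.0168]]
140 188 326 [[0.5772, -0.0249], [0.7178, -0.0038]]
160 188 325 [[0.5794, -0.0457], [0.7207, -0.0247]]
180 189 324 [[0.5826, -0.0669], [0.724, -0.046]]
200 190 323 [[0.5856, -0.0889], [0.7276, -0.0679]]
```

View pics/s9c.png

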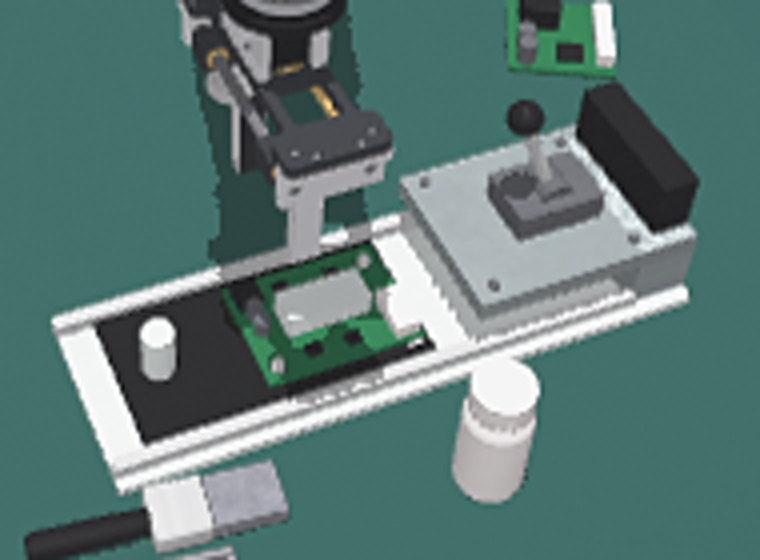

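Call:
jog_arm --moves '[[[6, -40, 0], [0, 0, 0], 70], [[12, -80, -10], [0, 0, 0], 60], [[12, -81, -45], [0, 0, 0], 60], [[12, -81, -85], [0, 0, 0], 60], [[12, -81, -110], [0, 0, 0], 60]]'

```text
time_s: 11.18
ee_pos: [0.6603, -0.1399, 0.0258]
eef_rot: [-3.136, -0.002, 1.719]
force: [1.0, 0.5, 0.2]
grip_width: 0.0605
```

Call:
jog_arm --moves '[[[0, 0, 0], [0, 0, 0], 45], [[0, 0, 0], [0, 0, 0], 45], [[0, 0, 0], [0, 0, 0], 35]]' --squeeze 12

```text
time_s: 11.43
ee_pos: [0.6633, -0.1402, 0.033]
eef_rot: [3.14, 0.001, 1.72]
force: [-0.0, 0.3, 0.2]
grip_width: 0.0433
```

Call:
jog_arm --moves '[[[1.5, -4, -4], [0, 0, 0], 30], [[1.5, -4, -4], [0, 0, 0], 22], [[1.5, -4, -4], [0, 0, 0], 20], [[1.5, -4, -4], [0, 0, 0], 20], [[1.5, -4, -4], [0, 0, 0], 20]]'

```text
time_s: 11.85
ee_pos: [0.6646, -0.1447, 0.0285]
eef_rot: [3.14, 0.001, 1.719]
force: [2.1, -1.4, 3.9]
grip_width: 0.0235
```

Call:
jog_arm --moves '[[[0, 0, 0], [0, 0, 0], 20], [[0, 0, 0], [0, 0, 0], 20]]'

```text
time_s: 12.02
ee_pos: [0.6646, -0.1448, 0.0285]
eef_rot: [3.14, 0.001, 1.719]
force: [2.2, -1.1, 5.5]
grip_width: 0.0237
```

Call:
jog_arm --moves '[[[-0.5, 4, 0], [0, 0, 0], 20], [[-1.5, 10, 0], [0, 0, 0], 20], [[-2.5, 17, 0], [0, 0, 0], 20], [[-3.5, 24, 0], [0, 0, 0], 20], [[-4.5, 31, 0], [0, 0, 0], 20]]'

```text
time_s: 12.43
ee_pos: [0.66, -0.1145, 0.0285]
eef_rot: [3.14, 0.002, 1.719]
force: [2.2, -8.4, 5.4]
grip_width: 0.0235
```

Call:
jog_arm --moves '[[[-1, 7, 0], [0, 0, 0], 20], [[-2, 14, 0], [0, 0, 0], 20], [[-3, 21, 0], [0, 0, 0], 20], [[-4, 28, 0], [0, 0, 0], 20], [[-5, 35, 0], [0, 0, 0], 20]]'

```text
time_s: 12.85
ee_pos: [0.655, -0.0794, 0.0285]
eef_rot: [3.14, 0.002, 1.719]
force: [1.1, -7.1, 6.2]
grip_width: 0.0234
```

Call:
jog_arm --moves '[[[-1, 7, 0], [0, 0, 0], 20], [[-2, 14, 0], [0, 0, 0], 20], [[-3, 21, 0], [0, 0, 0], 20], [[-4, 28, 0], [0, 0, 0], 20], [[-5, 35, 0], [0, 0, 0], 20]]'

```text
time_s: 13.27
ee_pos: [0.65, -0.0444, 0.0285]
eef_rot: [3.14, 0.002, 1.719]
force: [1.4, -8.8, 6.6]
grip_width: 0.0239
```

Call:
jog_arm --moves '[[[-1, 7, 0.5], [0, 0, 0], 20], [[-2, 14, 0.5], [0, 0, 0], 20], [[-3, 21, 0.5], [0, 0, 0], 20], [[-4, 28, 0.5], [0, 0, 0], 20], [[-5, 35, 0.5], [0, 0, 0], 20]]'

```text
time_s: 13.68
ee_pos: [0.6447, -0.009, 0.0285]
eef_rot: [3.141, 0.001, 1.719]
force: [1.7, -5.9, 4.0]
grip_width: 0.0238
```

```bash
python3 - <<'E'
from h import *
o,s=snap('scene','s10.png');_,w=snap('wrist','w10.png')
a=cv2.resize(s['frame'][190:300,220:390],(680,440),interpolation=cv2.INTER_CUBIC)
cv2.imwrite('pics/s10c.png',a[:,:,::-1])
E
```

```text
(no output)
```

View pics/s10c.png

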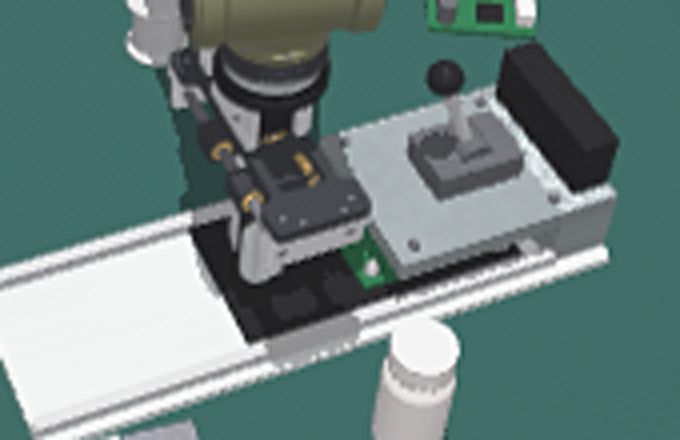

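View pics/w10.png

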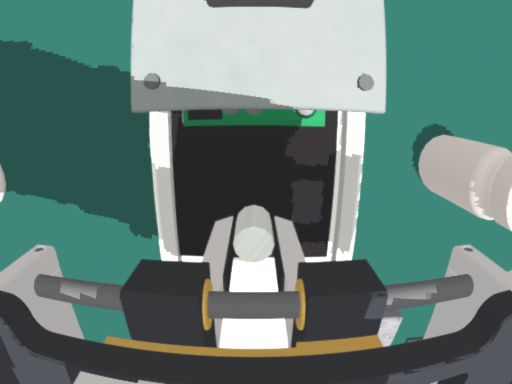

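Call:
jog_arm --moves '[[[-0.5, 4, 0.3], [0, 0, 0], 20], [[-1, 8, 0.3], [0, 0, 0], 20], [[-1.5, 11, 0.3], [0, 0, 0], 20], [[-2, 13, 0.3], [0, 0, 0], 20], [[-2, 13, 0.3], [0, 0, 0], 20]]'

```text
time_s: 14.2
ee_pos: [0.6426, 0.0045, 0.0285]
eef_rot: [3.141, 0.0, 1.719]
force: [0.3, -2.8, 4.2]
grip_width: 0.024
```

Call:
jog_arm --moves '[[[-0.2, 1, 0], [0, 0, 0], 20], [[-0.3, 2, 0], [0, 0, 0], 20], [[-0.5, 3, 0], [0, 0, 0], 20]]'

```text
time_s: 14.45
ee_pos: [0.6422, 0.0069, 0.0285]
eef_rot: [3.141, 0.001, 1.719]
force: [0.6, -6.9, 3.8]
grip_width: 0.0237
```

Call:
jog_arm --moves '[[[-0.2, 1, 0], [0, 0, 0], 20], [[-0.3, 2, 0], [0, 0, 0], 20], [[-0.3, 2, 0], [0, 0, 0], 20]]'

```text
time_s: 14.7
ee_pos: [0.6424, 0.0076, 0.0285]
eef_rot: [3.14, 0.003, 1.719]
force: [5.4, -13.6, 0.9]
grip_width: 0.0235
```

Call:
jog_arm --moves '[[[-0.2, 1, 0], [0, 0, 0], 20], [[-0.3, 2, 0], [0, 0, 0], 20], [[-0.3, 2, 0], [0, 0, 0], 20]]'

```text
time_s: 14.95
ee_pos: [0.6422, 0.0094, 0.0285]
eef_rot: [3.14, 0.003, 1.718]
force: [5.8, -14.4, 2.0]
grip_width: 0.024
```

```bash
python3 - <<'E'
from h import *
o,w=snap('wrist','w11.png');_,s=snap('scene','s11.png');_,d=snap('side','d11.png')
a=cv2.resize(s['frame'][190:300,230:390],(480,330),interpolation=cv2.INTER_CUBIC)
b=cv2.resize(d['frame'][140:250,250:350],(300,330),interpolation=cv2.INTER_CUBIC)
cv2.imwrite('pics/s11c.png',np.hstack([a,b])[:,:,::-1])
print(o['ee_pos'],o['force'])
E
```

```text
[0.6421711  0.00943978 0.02848807] [  5.81554719 -14.36239037   1.95186614]
```

View pics/s11c.png

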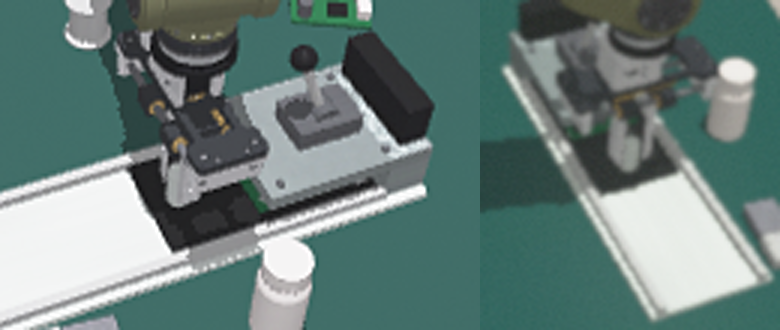

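View pics/w11.png

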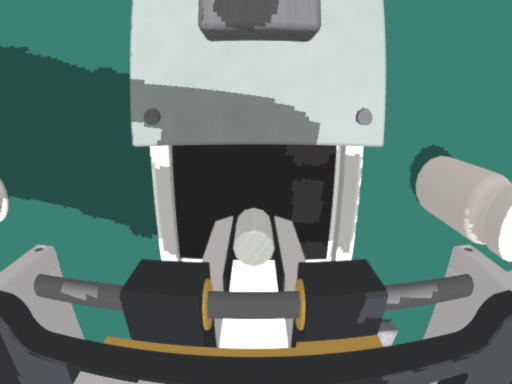

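```bash
python3 - <<'E'
from h import *
o=ctrl.get_obs();c=eyes.camera('wrist')
u=np.array([-.147,.989])
h=onz(c,[(136,143.5),(382,143.5)],.047,o)[:,:2]
h2=onz(c,[(136,143.5),(382,143.5)],.065,o)[:,:2]
r=onz(c,[(180,260),(331,260)],.016,o)[:,:2]
k=onz(c,[(255,245)],.056,o)[:,:2]
print('head47',h@u,'head65',h2@u,'rear',r@u,'knob',k, k@u,(np.array(o['ee_pos'][:2]))@u)
s=eyes.camera('scene')
S=lambda x,y:(x/3+230-.4,y/3+190-.4)
print('scene rear',onz(s,[S(172,250)],.016)[:,:2]@u,'headfront top corner',onz(s,[S(264,206)],.065)[:,:2]@u)
cv2.imwrite('pics/w11c.png',cv2.resize(c['frame'][130:280,140:380],(800,500),interpolation=cv2.INTER_CUBIC)[:,:,::-1])
E
```

```text
head47 [-0.0258258  -0.02554879] head65 [-0.02381944 -0.02357367] rear [-0.11615551 -0.11642336] knob [[0.6419465  0.01168526]] [-0.08280941] -0.08504470981971818
scene rear [-0.11718658] headfront top corner [-0.03631719]
```

View pics/w11c.png

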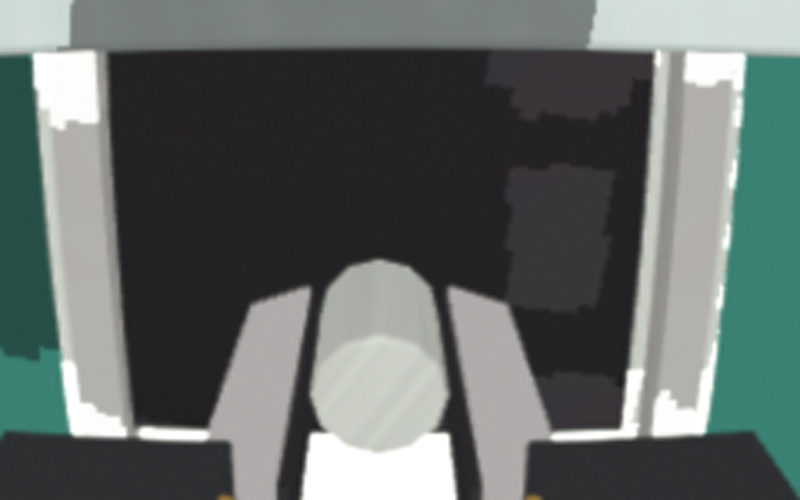

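Call:
jog_arm --moves '[[[0, 0, 0], [0, 0, 0], 18], [[-0.2, 1, 0], [0, 0, 0], 18], [[-0.2, 1.5, 0], [0, 0, 0], 18], [[-0.2, 1.5, 0], [0, 0, 0], 18]]' --squeeze 25

```text
time_s: 15.53
ee_pos: [0.6426, 0.0098, 0.0289]
eef_rot: [3.139, 0.005, 1.718]
force: [9.3, -22.3, 1.9]
grip_width: 0.0233
```

Call:
jog_arm --moves '[[[1, -1, 0], [0, 0, 0], 18], [[1, -1, 0], [0, 0, 0], 18], [[1, 0.5, 0], [0, 0, 0], 18], [[1, 0.5, 0], [0, 0, 0], 18]]'

```text
time_s: 15.87
ee_pos: [0.6434, 0.01, 0.0288]
eef_rot: [3.139, 0.005, 1.718]
force: [7.7, -24.2, 2.2]
grip_width: 0.0237
```

Call:
jog_arm --moves '[[[0, -1.5, 0], [0, 0, 0], 18], [[0, -1.5, 0], [0, 0, 0], 30], [[0, -1.5, 0], [0, 0, 0], 40], [[0, -1.5, 0], [0, 0, 0], 50], [[0, -1.5, 0], [0, 0, 0], 50]]'

```text
time_s: 16.28
ee_pos: [0.6418, 0.0125, 0.0279]
eef_rot: [-3.141, -0.001, 1.72]
force: [-0.5, -0.6, -0.2]
grip_width: 0.0467
```

Call:
jog_arm --moves '[[[0, 0, 20], [0, 0, 0], 50], [[0, 0, 50], [0, 0, 0], 50], [[0, -10, 85], [0, 0, 0], 30], [[0, -25, 115], [0, 0, 0], 10], [[0, -25, 130], [0, 0, 0], 0]]'

```text
time_s: 16.7
ee_pos: [0.6431, -0.0145, 0.1625]
eef_rot: [3.137, 0.001, 1.718]
force: [0.4, -0.6, 0.8]
grip_width: 0.0332
```

Call:
jog_arm --moves '[[[0, 0, 0], [0, 0, 0], 0], [[0, 0, 0], [0, 0, 0], 0]]'

```text
time_s: 16.87
ee_pos: [0.6422, -0.0127, 0.1581]
eef_rot: [3.141, -0.0, 1.719]
force: [-1.3, -0.0, -0.7]
grip_width: 0.0205
```

```bash
python3 - <<'E'
from h import *
o,w=snap('wrist','w12.png');_,s=snap('scene','s12.png')
print(o['ee_pos'],o['eef_rot'],o['grip_width'])
cv2.imwrite('pics/s12c.png',cv2.resize(s['frame'][190:300,220:390],(680,440),interpolation=cv2.INTER_CUBIC)[:,:,::-1])
E
```

```text
[ 0.64215309 -0.01268567  0.15811123] [ 3.14113381e+00 -1.23582770e-04  1.71930744e+00] 0.020477689862225725
```

View pics/s12c.png

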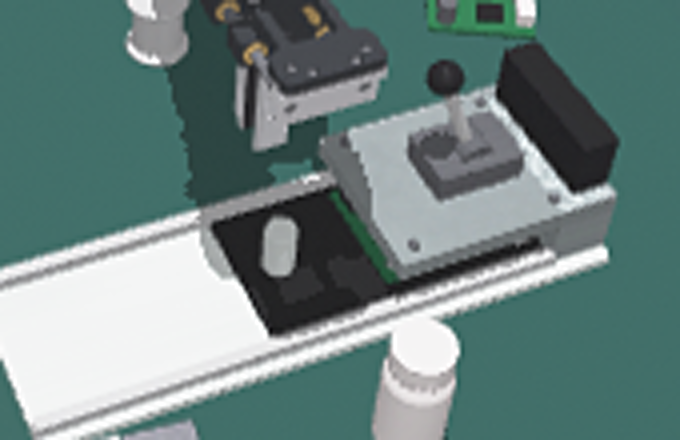

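View pics/w12.png

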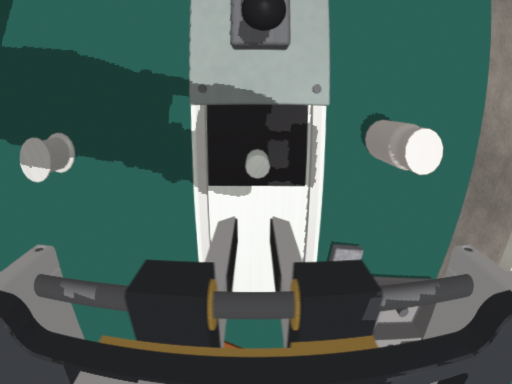

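```bash
python3 - <<'E'
from h import *
o=ctrl.get_obs();c=eyes.camera('wrist');s=eyes.camera('scene');d=eyes.camera('side')
u=np.array([-.147,.989])
P=lambda c,p,z,o=None:(onz(c,p,z,o)[:,:2]@u).round(4)
print('wrist head65',P(c,[(191,103.5),(328,104)],.065,o),'rear',P(c,[(207,186),(306,186)],.016,o),'knob',onz(c,[(258,164)],.056,o))
S=lambda x,y:(x/4+220-.4,y/4+190-.4)
print('scene rear',P(s,[S(210,226),S(272,333)],.016),'head top',P(s,[S(320,145),S(400,267)],.065),'board rear top edge',P(s,[S(330,192),S(384,283)],.021))
print('bed end',P(s,[(205+36/4-.4,190+280/4-.4),(205+97/4-.4,190+433/4-.4)],.02))
w=onz(c,[(264,10)],.161,o);print('ball',w)
print('scene ball/side')
E
```

```text
wrist head65 [-0.0242 -0.0239] rear [-0.1147 -0.1145] knob [[0.6412941  0.01205135 0.056     ]]
scene rear [-0.1168 -0.1153] head top [-0.0281 -0.028 ] board rear top edge [-0.021  -0.0239]
bed end [-0.2943 -0.295 ]
ball [[0.626587   0.12340538 0.161     ]]
scene ball/side
```

```bash
python3 - <<'E'
from h import *
o,d=snap('side','d13.png')
cv2.imwrite('pics/d13c.png',cv2.resize(d['frame'][120:240,240:360],(600,600),interpolation=cv2.INTER_CUBIC)[:,:,::-1])
E
```

```text
(no output)
```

View pics/d13c.png

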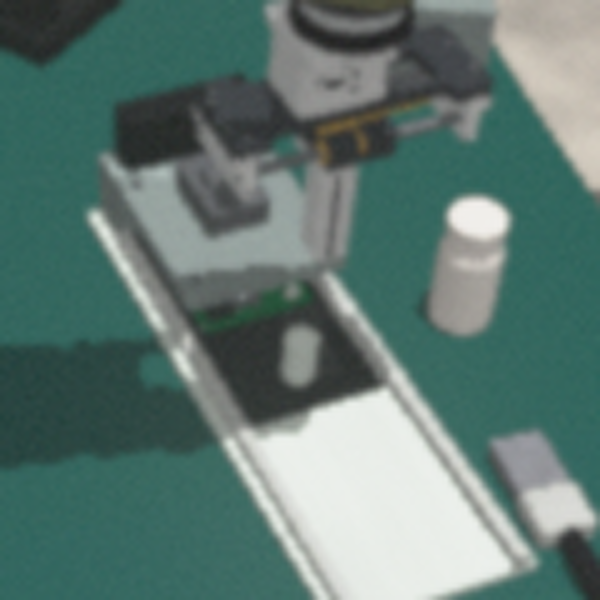

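Call:
jog_arm --moves '[[[-3, 25, -8], [0, 0, 0], 0], [[-5, 55, -8], [0, 0, 0], 0], [[-7, 75, -8], [0, 0, 0], 0], [[-8, 87, -8], [0, 0, 0], 0], [[-8, 87, -8], [0, 0, 0], 0]]'

```text
time_s: 17.58
ee_pos: [0.6339, 0.0761, 0.1499]
eef_rot: [-3.141, -0.0, 1.722]
force: [-0.4, -0.2, -0.1]
grip_width: 0.001
```

```bash
python3 - <<'E'
from h import *
o,w=snap('wrist','w14.png');_,s=snap('scene','s14.png')
print(o['ee_pos'],o['eef_rot'],o['grip_width'],o['force'])
cv2.imwrite('pics/s14c.png',cv2.resize(s['frame'][170:290,250:390],(700,600),interpolation=cv2.INTER_CUBIC)[:,:,::-1])
E
```

```text
[0.63389074 0.07606256 0.14989351] [-3.14110854e+00 -2.35095300e-04  1.72161261e+00] 0.001022615647212525 [-0.43308839 -0.1792954  -0.09909822]
```

View pics/s14c.png

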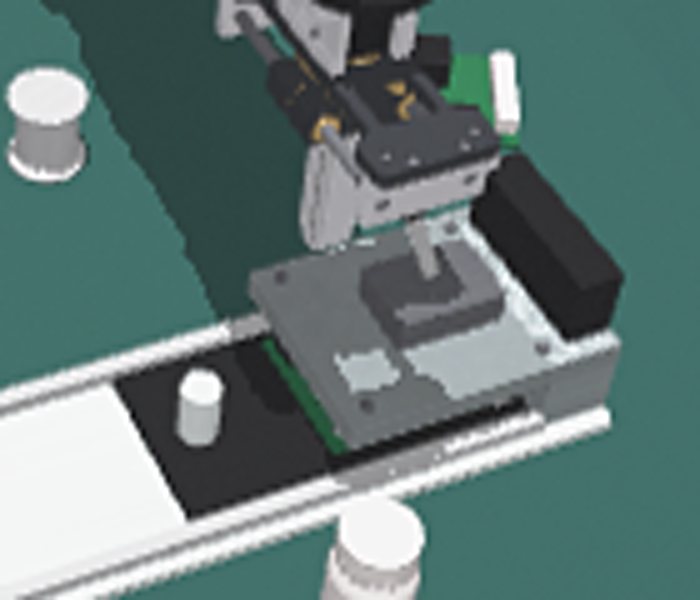

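View pics/w14.png

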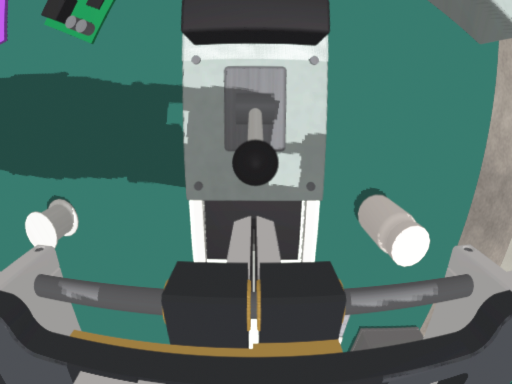

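Call:
jog_arm --moves '[[[-1.5, 10, 0], [0, 0, 0], 0], [[-3.5, 24, 0], [0, 0, 0], 0], [[-5.5, 38, 0], [0, 0, 0], 0], [[-7.5, 50, 0], [0, 0, 0], 0], [[-9.5, 62, 0], [0, 0, 0], 0]]'

```text
time_s: 18.1
ee_pos: [0.6245, 0.1375, 0.1504]
eef_rot: [3.141, 0.0, 1.72]
force: [-0.1, -0.3, 0.9]
grip_width: 0.0004
```

Call:
jog_arm --moves '[[[-1.5, 8, 0], [0, 0, 0], 0], [[-2.5, 16, 0], [0, 0, 0], 0], [[-3.5, 23, 0], [0, 0, 0], 0], [[-4, 28, 0], [0, 0, 0], 0], [[-4, 28, 0], [0, 0, 0], 0]]'

```text
time_s: 18.52
ee_pos: [0.6205, 0.1649, 0.1501]
eef_rot: [-3.141, -0.0, 1.72]
force: [0.5, -0.2, -0.2]
grip_width: 0.0005
```

Call:
jog_arm --moves '[[[-0.4, 2.5, 0], [0, 0, 0], 0], [[-0.8, 5, 0], [0, 0, 0], 0], [[-1, 7, 0], [0, 0, 0], 0], [[-1, 7, 0], [0, 0, 0], 0]]'

```text
time_s: 18.85
ee_pos: [0.6197, 0.1711, 0.1502]
eef_rot: [-3.142, -0.0, 1.719]
force: [-0.1, -0.0, 0.1]
grip_width: 0.0006
```

```bash
python3 - <<'E'
from h import *
o,w=snap('wrist','w15.png');_,s=snap('scene','s15.png')
print(o['ee_pos'],o['force'])
E
```

```text
[0.61968494 0.17111998 0.15021964] [-0.13697387 -0.0356858   0.14030068]
```

View pics/w15.png

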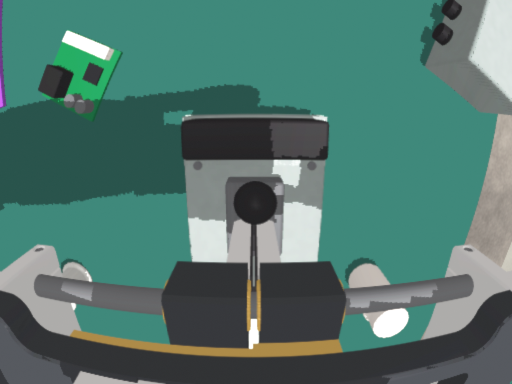

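Ball at (255,203), touching the fingers and leaning over. No stop has been felt yet, so I continue.

Call:
jog_arm --moves '[[[-0.3, 2, 0], [0, 0, 0], 0], [[-0.5, 3.5, 0], [0, 0, 0], 0], [[-0.5, 3.5, 0], [0, 0, 0], 0]]'

```text
time_s: 19.2
ee_pos: [0.6196, 0.1721, 0.1503]
eef_rot: [-3.141, 0.004, 1.718]
force: [1.5, -14.6, 0.0]
grip_width: 0.0002
```

Call:
jog_arm --moves '[[[-0.3, 1.5, 0], [0, 0, 0], 0], [[-0.5, 3, 0], [0, 0, 0], 0], [[-0.5, 3, 0], [0, 0, 0], 0]]'

```text
time_s: 19.45
ee_pos: [0.6196, 0.1727, 0.1503]
eef_rot: [-3.141, 0.008, 1.716]
force: [2.4, -28.5, 1.1]
grip_width: 0.0003
```

Call:
jog_arm --moves '[[[0.5, -5, 0], [0, 0, 0], 0], [[2, -15, 0], [0, 0, 0], 0], [[5, -40, 10], [0, 0, 0], 0], [[8, -70, 40], [0, 0, 0], 0], [[13, -100, 70], [0, 0, 0], 0]]'

```text
time_s: 19.87
ee_pos: [0.6308, 0.0779, 0.2189]
eef_rot: [-3.139, -0.001, 1.72]
force: [0.6, -0.3, 0.2]
grip_width: 0.0001
```

Call:
jog_arm --moves '[[[-20, -40, 20], [0, 0, 0], 0], [[-40, -80, 30], [0, 0, 0], 0], [[-60, -115, 30], [0, 0, 0], 0], [[-60, -115, 30], [0, 0, 0], 0], [[-60, -115, 30], [0, 0, 0], 0]]'

```text
time_s: 20.28
ee_pos: [0.5707, -0.0385, 0.2498]
eef_rot: [3.14, 0.0, 1.716]
force: [-0.1, 1.0, -0.5]
grip_width: 0.0004
```

```bash
python3 - <<'E'
from h import *
o,s=snap('scene','s16.png');_,d=snap('side','d16.png')
print(o['ee_pos'],o['force'],o['joint_vel'].round(3))
u=np.array([-.147,.989])
a=cv2.resize(s['frame'][170:290,250:390],(500,430),interpolation=cv2.INTER_CUBIC)
b=cv2.resize(d['frame'][120:240,240:320],(287,430),interpolation=cv2.INTER_CUBIC)
cv2.imwrite('pics/s16c.png',np.hstack([a,b])[:,:,::-1])
E
```

```text
[ 0.57070286 -0.03845283  0.24978419] [-0.09150739  1.00748235 -0.45729825] [ 0.064  0.042 -0.036  0.009  0.003  0.045]
```

View pics/s16c.png

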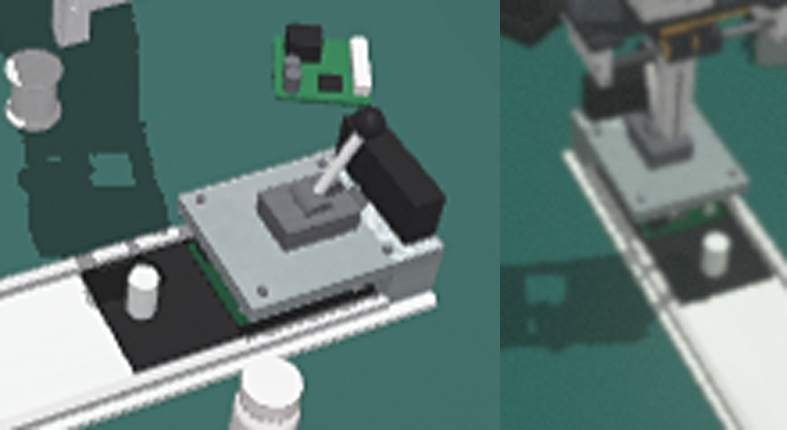

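View pics/s16.png

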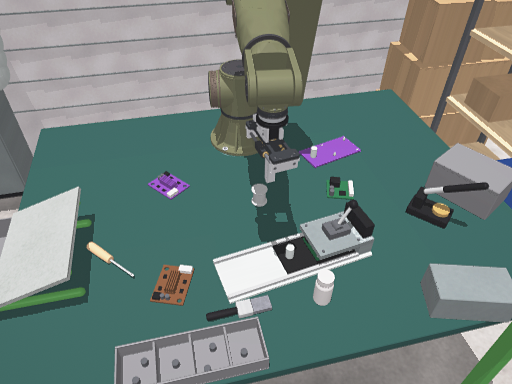

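```bash
python3 - <<'E'
from h import *
s=eyes.camera('scene');u=np.array([-.147,.989])
S=lambda x,y:(x/3.571+249.6,y/3.583+169.6)
print('rear-head', (onz(s,[S(133,372),S(80,270)],.016)[:,:2]@u)+.0246,'ball s', (onz(s,[S(370,123)],.161)[:,:2]@u)+.0246)
print(ctrl.get_obs()['joint_vel'].round(3)); print(ctrl.hand_in())
E
```

```text
rear-head [-0.09352853 -0.09069786] ball s [0.12614028]
[ 0.015  0.01  -0.003 -0.004  0.001 -0.002]
the job is handed in; nothing more can be done
None
```

I finished the whole job and handed it in at about 20 s of the 72 s. `hand_in` reports no verdict, so the results below are my own checks.

**What I did**
- I drew the carrier out by its knob to about station x −89 mm.
- I gripped the oblong board across its heat sink and lowered it over the pins. Contact was only a few newtons, and I let go of it there.
- I slid the carrier home until it was firmly stopped (about 24 N on the knob).
- I pushed the lever over until its stop resisted (about 28 N), then withdrew the arm clear of everything.

**Last checks**
- **Board:** Before the slide, both pins showed through its holes and it looked flush. Once under the head only its rear edge is visible, so I could not check flushness again there.
- **Carrier:** At home, the close wrist view put its rear edge 90.5 mm in front of the head, which places the origin at about 64.5 mm (nominal 65). The last scene-camera reading gave 90.7 and 93.5 mm at its two corners, so origin 61.5 to 64.3 mm. These disagree by up to 3 mm, but all are inside the 6 mm tolerance.
- **Lever:** The ball measured at station x 126 mm, which matches the lever being fully over.
- **Bystanders:** In the last scene image the square board, spool, flux, brush and driver look unmoved. I did not measure them.

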